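# Clear the parts cup and open the bench air valve to its mark

### The arm

A 6-joint arm with a two-finger parallel gripper is mounted at the origin on the work surface. World frame = base frame: x ahead of the robot, y to its left, z up, the work surface at z = 0. Lengths are in m, angles in rad, forces in N, time in s.
With the tool pointing down it reaches from about 0.35 to 0.875 m from the base axis. Payload 15.5 kg.
Tool frame: the origin (TCP) lies on the centre line of the jaws, within the pads' length; the fingertips stand 22 mm ahead of it and the grasp point (between the pads) lies 3 mm ahead of it; z points along the fingers, y is the line along which they close (so a half turn about z gives the same grasp; the last joint's range is limited). The gripper opens to 85 mm and grips with 20 to 120 N. Pads are 22 mm wide; open, the fingers measure 114 mm over their backs; the gripper's body (76 mm by 85 mm) begins 54 mm behind the grasp point. The pads swing forward as they close: fully open they stand 13 mm farther back than shut.
Start: joints at [1.107, 0.494, 1.345, -0, 1.302, -0.096], TCP at [0.225, 0.583, 0.253] pointing down, gripper open.
Joint ranges: [-2.91, 2.91], [-0.82, 2.16], [0.22, 2.67], [-1.22, 4.37], [0.12, 2.79], [-3.08, 3.08]. Speed limits (rad/s): [1.89, 1.89, 2.57, 3.01, 3.01, 3.01].

### API

Orientations are given as a unit quaternion [w, x, y, z].
In Python, from plant import status, viewer, workorder gives the robot as it stands.
- The arm moves only by the shell command python3 -m inch 'ROWS' [OPENING]. ROWS is a JSON object of lists of equal length, an entry for each row: "slide": the shift along the tool's x, y, z in m, a list of three; "rotation": the turn, a rotation vector about the tool's x, y, z in degrees, a list of three. In form: {"slide": [[x, y, z], ...], "rotation": [[wx, wy, wz], ...]}. A call has 1 to 5 rows; each row shifts and turns the commanded pose from where the row before left it, along the tool's axes as they then stand; what a row does not reach is not made up. A row lasts 1/12 s, in which the tool goes at most 41.7 mm and 7.16 degrees, less where a joint would pass 70% of its speed; a pose out of reach is approached as far as the arm can. A call is refused whole if a number of a shift passes 0.0417 or a number of a turn 7.16, either way. A call with a gripper value outside its range is refused whole. OPENING is the opening, from -1 (shut) to 1 (fully open), set as the call begins (- or left out, the last holds). The fingers move at their own pace and stop on an object; the grip force is fixed at half the most. Time passes only in rows, so rows that do not move let the fingers close. It gives the time, the measured TCP pose, the force, the opening and the grip force at its end, in the units of the state.
- status.read_state(): the state, without advancing time (a new reading comes with each control period).
- viewer.snapshot(name): name is "scene" or "top"; returns a dict with "img" (384x512x3 uint8, blue, green, red), "fx", "fy", "cx", "cy" (pixels), "rvec" (rotation vector, rad) and "tvec" (3), from world to camera coordinates, as OpenCV has them. Camera axes: x right, y down, z forward; pixel columns grow to the right and rows downward; lengths in m; the calibration is good to about 2 mm. A picture is of the moment at which its call begins. There is no depth.
- workorder.sign_off(): hands the job in; it is judged then, once.
The state is a dict: "t": time; "q": joint angles; "dq": joint speeds; "tau": joint torques, N m; "eef_pos": TCP position; "ee_rot": TCP orientation; "contact_force": force on the tool from outside, world axes, zero at the start; "torque": the same for the moment, N m; "grip_width": finger opening in m; "grip_force": force on a finger pad.
Only numpy, scipy, OpenCV 4.12 (cv2) and the standard library are available. Lean on these libraries where they do the work, as an engineer would, in place of code of your own. Each camera call takes 0.05 s, during which the arm holds its last target. There are 200 camera calls.

### The job

An orange parts cup has been left in the swing of the air valve's red lever. First, without moving the lever, nest that cup upright and fully home in the other orange cup, leaving the other cup where it stands. Then swing the lever open until it lies centred over the green set mark, let go, and leave the spray can, mouse and screwdriver alone.

Things in the scene. Friction and masses are not known exactly. Their poses are not given: they have to be found in the camera images.
- valve: brass ball valve fixed to the bench on a 78 x 90 mm foot. Origin on the bench under the vertical stem axis, z up; stem top 70 mm high. Pipe along its y, 23 mm high: to +y 130 mm long, with a gauge 90 mm out (50 mm wide, 79 mm high); to -y it ends at 70 mm. White scale disc, radius 52 mm, top 40 mm high. The closed lever points along the valve's -x (roughly to the robot)
- lever (a joint): lever angle in rad: 0 closed (lever along the valve's -x), 1.571 fully open (along the valve's -y, over the outlet). It grows as the lever swings counter-clockwise seen from above. It starts nearly closed (0 to 0.2), turns with a steady friction of 0.3 N m (about 3 N at the handle), has no spring and stays where it is left
- lever_tip (a point): outer end of the red lever, on its middle line, 135 mm from the stem axis, 56 mm high; x points outward along the lever, z up. The red handle is 16 mm wide, from 50 to 135 mm from the stem, underside 50 mm and top 63 mm above the bench; beyond 70 mm from the stem nothing is under its swing but the parts cup
- mark: green set mark, a fixed flat tab 10 mm wide on the scale disc, from 32 to 68 mm from the stem, top 44 mm high. Its origin is on the bench under the stem axis; its x axis points from the stem outward along the tab: the direction the lever must take. It lies 0.85 to 1.35 rad from the closed direction
- cup: orange tapered parts cup, empty, standing upright about 115 mm from the stem in the lever's path, between lever and mark direction. 70 mm high, outside diameter 66 mm at the rim and 43 mm at the foot, wall 2.5 mm, inner floor 25 mm above the foot, 40 to 85 g. Origin at the centre of its underside, z up
- stack_cup: the other orange cup, same shape and size, 70 to 120 g, standing upright on the open bench on the robot's right. Origin at the centre of its underside. A cup nested fully home in it stands 25 mm above its origin, with 1.6 mm of play all round, its upper 25 mm above the lower cup's rim
- spray_can: blue spray can with a pale top, diameter 50 mm, 150 mm high, upright on the robot's right, sometimes nearer and sometimes farther to the right than the other cup. Origin at the centre of its underside. Leave alone
- mouse: black trackball mouse with a blue ball, 110 x 70 x 41 mm, left of the valve. Origin at the centre of its underside. Leave alone
- screwdriver: screwdriver with a red handle lying on the bench between robot and valve, about 200 mm long along its x axis, less than 35 mm high. Leave alone
Mind the look-alikes: they are no part of the job. Leave any black look-alike of the cup alone.

How it is judged:
By the outcome, as a careful person would: the job done as asked, in the order asked, and still so for the second after the job is handed in, with the robot touching nothing.
It also fails if it takes over 54 s, if anything falls off the work surface, if the arm or the gripper's body presses on something with over 40 N, if the wrist force passes 120 N, or if a joint passes its speed limit or range.

## Working session

There is one attempt and no reset: what is moved stays moved. The work goes in short steps, Python scripts to look and compute and a shell command to move; the robot and the scene stay as the last step left them, time stands still between calls to the robot, and variables do not carry over. Pictures are saved under pics/ and viewed, at most 10 in all, crops included, and the job is handed in when it is done.

```bash
ls; mkdir -p pics
python3 - <<'E'
from plant import status, viewer
import cv2
s=status.read_state(); print({k:s[k] for k in('t','eef_pos','ee_rot','grip_width')})
for n in('scene','top'):
    d=viewer.snapshot(n); cv2.imwrite(f'pics/{n}0.png',d['img']); print(n,d['fx'],d['fy'],d['cx'],d['cy'],d['rvec'],d['tvec'])
E
```

```text
pics
{'t': 0.0, 'eef_pos': array([0.22515812, 0.58268544, 0.25270703]), 'ee_rot': array([-1.57743055e-04,  1.83334507e-01,  9.83050409e-01, -5.71748970e-04]), 'grip_width': 0.08549802815434723}
scene 383.5684768994864 383.5684768994864 259.9428397513984 187.27029590894347 [ 1.04640448  2.66922213 -0.71594921] [ 0.38514011 -0.28596559  1.15744602]
top 462.93413204372075 462.93413204372075 259.3994004970404 191.5966195254645 [ 2.16708004 -2.13113799  0.11356318] [0.01714311 0.55907611 1.37373592]
```

View pics/scene0.png

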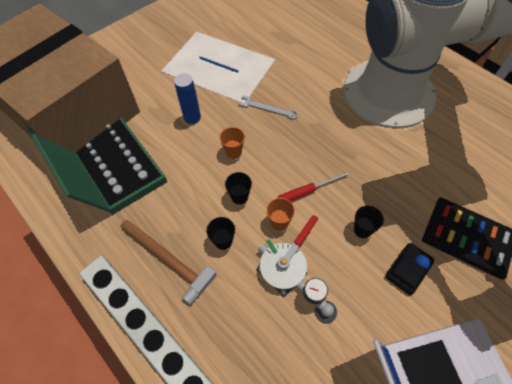

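View pics/top0.png

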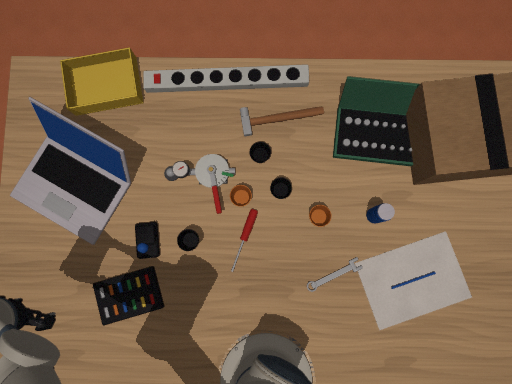

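The scene view shows the cup to move at (280,213), the stack cup at (232,142), the valve disc at (284,267), the lever running to (315,220) and the green mark at (270,246). In the top view the same things are at (241,196), (319,215), (211,172), (217,210) and (229,173). Three black look-alikes stand nearby, at top (281,188), (260,152) and (189,240).

```bash
cat > h.py <<'E'
import numpy as np, cv2
from plant import status, viewer
def cam(d):
    K=np.array([[d['fx'],0,d['cx']],[0,d['fy'],d['cy']],[0,0,1]]);R=cv2.Rodrigues(np.array(d['rvec']))[0];return K,R,np.array(d['tvec']).reshape(3)
def onz(d,uv,z):
    K,R,t=cam(d);uv=np.atleast_2d(np.array(uv,float));c=-R.T@t
    r=(R.T@np.linalg.inv(K)@np.c_[uv,np.ones(len(uv))].T).T
    return c+r*((z-c[2])/r[:,2])[:,None]
def tri(d1,u1,d2,u2):
    P=[cam(d)[0]@np.c_[cam(d)[1],cam(d)[2]] for d in(d1,d2)]
    X=cv2.triangulatePoints(P[0],P[1],np.array(u1,float).reshape(2,1),np.array(u2,float).reshape(2,1))[:,0];return X[:3]/X[3]
def proj(d,X):
    K,R,t=cam(d);p=K@(R@np.array(X)+t);return p[:2]/p[2]
def mask(img,lo,hi):
    h=cv2.cvtColor(img,cv2.COLOR_BGR2HSV);return cv2.inRange(h,np.array(lo),np.array(hi))
def blobs(m,amin=15):
    n,l,s,c=cv2.connectedComponentsWithStats(m);return [(s[i].tolist(),c[i].round(1).tolist(),l==i) for i in range(1,n) if s[i,4]>=amin]
E
python3 - <<'E'
from h import *
R={'orange':((6,170,60),(16,255,255)),'red':((0,180,90),(4,255,255)),'red2':((174,180,90),(180,255,255)),'green':((45,80,60),(80,255,255)),'white':((0,0,170),(180,40,255))}
out=[]
for n in('scene','top'):
    d=viewer.snapshot(n)
    for k,(lo,hi) in R.items():
        for s,c,l in blobs(mask(d['img'],lo,hi)): print(n,k,s,c)
    x,y=(170,110) if n=='scene' else (180,140)
    out.append(cv2.resize(d['img'][y:y+200,x:x+160],None,fx=2.9,fy=2.9,interpolation=cv2.INTER_CUBIC)[:,:400 if 0 else 464][:, :])
o=np.hstack(out); o=cv2.resize(o,(800,int(o.shape[0]*800/o.shape[1])));cv2.imwrite('pics/crop.png',o);print(o.shape)
E
```

```text
scene orange [220, 128, 24, 31, 539] [232.1, 141.3]
scene orange [267, 197, 27, 33, 645] [279.9, 212.6]
scene orange [490, 226, 8, 12, 69] [493.5, 231.6]
scene orange [484, 247, 8, 13, 65] [487.2, 252.9]
scene red [279, 184, 37, 17, 268] [298.5, 192.1]
scene red [295, 216, 22, 29, 189] [305.6, 230.3]
scene green [31, 119, 134, 91, 2362] [79.9, 172.5]
scene green [468, 215, 6, 5, 22] [470.5, 217.4]
scene green [267, 240, 10, 13, 50] [271.2, 245.8]
scene white [162, 32, 113, 73, 4255] [218.2, 66.6]
scene white [346, 62, 21, 21, 191] [355.5, 72.5]
scene white [383, 109, 41, 17, 387] [406.6, 117.6]
scene white [260, 243, 47, 45, 1314] [283.0, 267.3]
scene white [80, 256, 131, 128, 2567] [140.4, 323.5]
scene white [306, 279, 21, 21, 325] [316.0, 289.1]
scene white [386, 325, 126, 59, 2791] [456.8, 356.0]
scene white [375, 340, 18, 44, 108] [383.5, 361.2]
scene white [484, 378, 9, 6, 25] [487.2, 381.0]
top orange [230, 185, 22, 21, 368] [240.3, 195.1]
top orange [309, 205, 22, 22, 378] [319.7, 215.2]
top orange [109, 285, 5, 10, 29] [110.8, 289.4]
top orange [113, 304, 6, 11, 41] [115.5, 3
[... 256 characters left out ...]
10, 31] [350.5, 104.2]
top green [334, 103, 79, 62, 310] [359.5, 146.5]
top green [356, 102, 17, 9, 49] [363.6, 107.1]
top green [371, 104, 20, 10, 72] [380.5, 109.2]
top green [222, 172, 12, 5, 36] [227.4, 173.9]
top green [133, 305, 4, 5, 15] [134.4, 307.1]
top white [173, 163, 13, 13, 90] [179.6, 169.7]
top white [410, 245, 5, 7, 15] [412.0, 248.5]
top white [398, 247, 9, 7, 33] [401.8, 250.2]
top white [437, 250, 19, 24, 147] [448.8, 261.9]
top white [373, 252, 39, 56, 652] [391.6, 278.0]
top white [362, 260, 13, 13, 60] [367.9, 265.8]
top white [377, 261, 6, 6, 15] [379.7, 263.3]
top white [447, 276, 9, 6, 16] [451.4, 278.3]
top white [408, 289, 21, 21, 194] [418.3, 299.3]
(500, 800, 3)
```

View pics/crop.png

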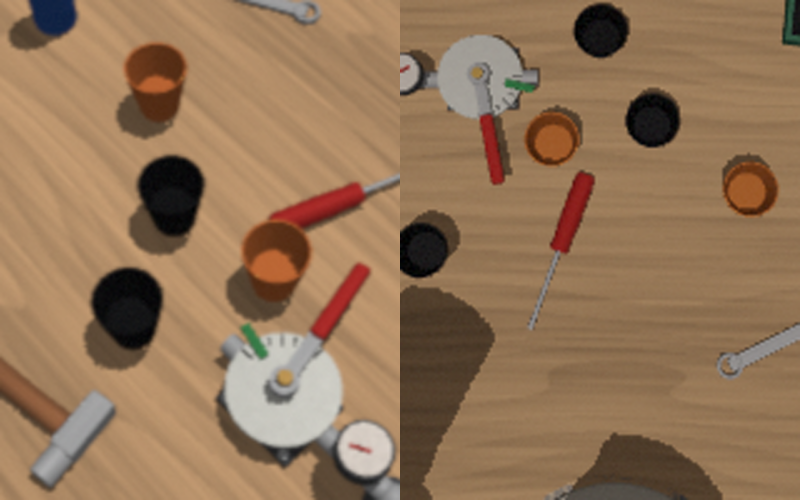

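```bash
cat > meas.py <<'E'
from h import *
from scipy.optimize import least_squares
def nearest(bl,c): return min(bl,key=lambda b:np.hypot(b[1][0]-c[0],b[1][1]-c[1]))
def outline(m):
    c=max(cv2.findContours(m.astype(np.uint8),cv2.RETR_EXTERNAL,cv2.CHAIN_APPROX_NONE)[0],key=len)
    return cv2.convexHull(c)[:,0,:].astype(float), c[:,0,:].astype(float)
def circ(p,r0=None):
    f=(lambda v:np.hypot(p[:,0]-v[0],p[:,1]-v[1])-(r0 or v[2]))
    return least_squares(f,[*p.mean(0)[:2],.035],loss='soft_l1',f_scale=.002).x
def cup(d,n,c):
    m=nearest(blobs(mask(d['img'],(5,150,40),(17,255,255)),60),c)[2]
    _,q=outline(m); 
    if n=='scene':
        w=[np.ptp(q[q[:,1]==y,0]) for y in np.unique(q[:,1])]; yw=np.unique(q[:,1])[int(np.argmax(w))]; q=q[q[:,1]<=yw+1]
    e=cv2.fitEllipse(q.astype(np.float32)); return np.array(e[0]),np.array(e[1]),q
if __name__=='__main__':
    D={n:viewer.snapshot(n) for n in('scene','top')}
    for nm,cs,ct in(('cup',(280,213),(240,195)),('stack',(232,141),(320,215))):
        r={n:cup(D[n],n,c) for n,c in(('scene',cs),('top',ct))}
        print(nm,'tri',tri(D['scene'],r['scene'][0],D['top'],r['top'][0]).round(4),[x[1].round(1) for x in r.values()])
        for n in r: print('  ',n,onz(D[n],r[n][0],.07).round(4),circ(onz(D[n],r[n][2],.07)).round(4))
    for n,cr,cg,cw in(('scene',(305,230),(271,246),(283,267)),('top',(216,199),(227,174),(211,172))):
        d=D[n];im=d['img']
        w=nearest(blobs(mask(im,(0,0,130 if n=='top' else 170),(180,60,255)),200),cw)
        p=circ(onz(d,outline(w[2])[0],.04)); print(n,'disc',w[0],p.round(4))
        hsv=cv2.cvtColor(im,cv2.COLOR_BGR2HSV)
        red=mask(im,(0,150,60),(5,255,255))|mask(im,(172,150,60),(180,255,255))
        for k,m,c,z in(('lever',red,cr,.058),('mark',mask(im,(45,70,50),(85,255,255)),cg,.043)):
            b=nearest(blobs(m,20),c); yx=np.argwhere(b[2])[:,::-1]; P=onz(d,yx,z)[:,:2]; mu=P.mean(0); v=np.linalg.svd(P-mu)[2][0]
            if v@(mu-p[:2])<0: v=-v
            t=(P-mu)@v; print(' ',k,b[0],'mean',mu.round(4),'ends',(mu+v*t.min()).round(4),(mu+v*t.max()).round(4),'dir',np.arctan2(v[1],v[0]).round(3),'from stem',np.arctan2(*(mu-p[:2])[::-1]).round(3), 'off',(np.cross(v,mu-p[:2])).round(4))
        print('  stem ang cup')
    b=nearest(blobs(mask(D['top']['img'],(100,120,40),(125,255,255)),60),(377,214));print('can',onz(D['top'],b[1],.1))
E
python3 -W ignore meas.py
```

```text
cup tri [0.5426 0.0842 0.0649] [array([27.1, 28.9]), array([21. , 21.3])]
   scene [[0.5429 0.088  0.07  ]] [0.5385 0.0847 0.0308]
   top [[0.5431 0.0824 0.07  ]] [0.5432 0.0824 0.0314]
stack tri [ 0.4862 -0.1512  0.0713] [array([18.8, 23.9]), array([21.3, 21.8])]
   scene [[ 0.4841 -0.1503  0.07  ]] [ 0.4846 -0.1506  0.0308]
   top [[ 0.4874 -0.1525  0.07  ]] [ 0.4875 -0.1524  0.0316]
scene disc [260, 243, 47, 45, 1347] [0.6185 0.1768 0.0516]
  lever [295, 216, 23, 30, 218] mean [0.5291 0.158 ] ends [0.5674 0.1667] [0.4873 0.1485] dir -2.918 from stem -2.934 off -0.0015
  mark [267, 240, 10, 13, 52] mean [0.6082 0.1285] ends [0.6117 0.1447] [0.6046 0.1117] dir -1.783 from stem -1.78 off 0.0001
  stem ang cup
top disc [191, 154, 44, 34, 821] [0.6214 0.1741 0.0522]
  lever [212, 186, 9, 28, 138] mean [0.5314 0.1544] ends [0.5712 0.1627] [0.4902 0.1458] dir -2.936 from stem -2.927 off 0.0008
  mark [222, 172, 12, 5, 38] mean [0.6106 0.1244] ends [0.614  0.1417] [0.6072 0.1075] dir -1.767 from stem -1.786 off -0.001
  stem ang cup
can [[ 0.48749734 -0.30376471  0.1       ]]
```

```bash
for i in 1 2 3; do python3 -m inch '{"slide":[[-0.0317,-0.0234,0.0053],[-0.0317,-0.0234,0.0053],[-0.0317,-0.0234,0.0053],[-0.0317,-0.0234,0.0053],[-0.0317,-0.0234,0.0053]],"rotation":[[0,0,0],[0,0,0],[0,0,0],[0,0,0],[0,0,0]]}' 1; done
for i in 1 2 3; do python3 -m inch '{"slide":[[0,0,0],[0,0,0],[0,0,0],[0,0,0],[0,0,0]],"rotation":[[0,0,6.8],[0,0,6.8],[0,0,6.8],[0,0,6.8],[0,0,6.8]]}'; done
python3 -m inch '{"slide":[[0,0,0],[0,0,0]],"rotation":[[0,0,7],[0,0,0]]}'
cat > err.py <<'E'
import sys
from h import *
from scipy.spatial.transform import Rotation as R
# err.py x y z yaw(rad of tool y, mod pi): remaining move in tool axes
s=status.read_state();q=s['ee_rot'];r=R.from_quat([q[1],q[2],q[3],q[0]]);M=r.as_matrix()
print('t',s['t'],'pos',s['eef_pos'].round(4),'yaw',np.arctan2(M[1,1],M[0,1]).round(4),'z',M[:,2].round(4),'F',np.round(s['contact_force'],1),'w',round(s['grip_width'],4),'q',np.round(s['q'],2))
if len(sys.argv)>3:
    a=[float(v) for v in sys.argv[1:]];print('slide mm',(M.T@(np.array(a[:3])-s['eef_pos'])*1e3).round(1))
    if len(a)>3:
        y=a[3];yd=np.array([np.cos(y),np.sin(y),0]);yd*=np.sign(yd@M[:,1]);T=np.c_[np.cross(yd,[0,0,-1]),yd,[0,0,-1]]
        print('rotvec deg',np.degrees(R.from_matrix(M.T@T).as_rotvec()).round(2))
E
python3 err.py .542 .084 .17 -.706
```

```text
t: 0.72
eef_pos: [0.3315, 0.4151, 0.2266]
ee_rot: [0.0, 0.183, 0.983, 0.0]
contact_force: [1.3, -0.2, 0.5]
grip_width: 0.0851
grip_force: 0.0
t: 1.13
eef_pos: [0.4373, 0.2487, 0.2002]
ee_rot: [0.0, 0.183, 0.983, 0.0]
contact_force: [1.3, -0.1, 0.9]
grip_width: 0.0855
grip_force: 0.0
t: 1.55
eef_pos: [0.5431, 0.0822, 0.1736]
ee_rot: [0.0, 0.183, 0.983, 0.0]
contact_force: [0.4, 0.1, 0.1]
grip_width: 0.086
grip_force: 0.0
t: 1.97
eef_pos: [0.5424, 0.084, 0.1737]
ee_rot: [-0.0, 0.465, 0.885, -0.0]
contact_force: [0.1, -0.0, 0.3]
grip_width: 0.0856
grip_force: 0.0
t: 2.38
eef_pos: [0.5424, 0.0841, 0.1738]
ee_rot: [0.0, 0.704, 0.71, 0.0]
contact_force: [-0.2, 0.0, 0.1]
grip_width: 0.0851
grip_force: 0.0
t: 2.8
eef_pos: [0.5423, 0.0842, 0.1738]
ee_rot: [0.0, 0.881, 0.474, 0.0]
contact_force: [0.3, 0.1, -0.2]
grip_width: 0.0852
grip_force: 0.0
t: 2.97
eef_pos: [0.5423, 0.0842, 0.1738]
ee_rot: [-0.0, 0.908, 0.419, -0.0]
contact_force: [-0.1, 0.1, -1.2]
grip_width: 0.0853
grip_force: 0.0
t 2.9667 pos [0.5423 0.0842 0.1738] yaw -0.7071 z [-0.  0. -1.] F [-0.1  0.1 -1.2] w 0.0853 q [0.05 0.48 1.63 0.   1.03 0.75]
slide mm [-0.3 -0.1  3.8]
rotvec deg [-0.    0.   -0.06]
```

```bash
python3 -m inch '{"slide":[[0,0,0.017],[0,0,0.017],[0,0,0.017],[0,0,0.017],[0,0,0.017]],"rotation":[[0,0,0],[0,0,0],[0,0,0],[0,0,0],[0,0,0]]}' | head -2
python3 - <<'E'
from h import *
d=viewer.snapshot('scene');a=cv2.resize(d['img'][150:310,200:360],(480,480),interpolation=cv2.INTER_CUBIC)
d=viewer.snapshot('top');b=cv2.resize(d['img'][140:247,187:294],(320,320),interpolation=cv2.INTER_CUBIC)
b=cv2.copyMakeBorder(b,0,160,0,0,cv2.BORDER_CONSTANT);cv2.imwrite('pics/a.png',np.hstack([a,b]))
E
```

```text
t: 3.38
eef_pos: [0.5424, 0.0842, 0.0881]
```

View pics/a.png

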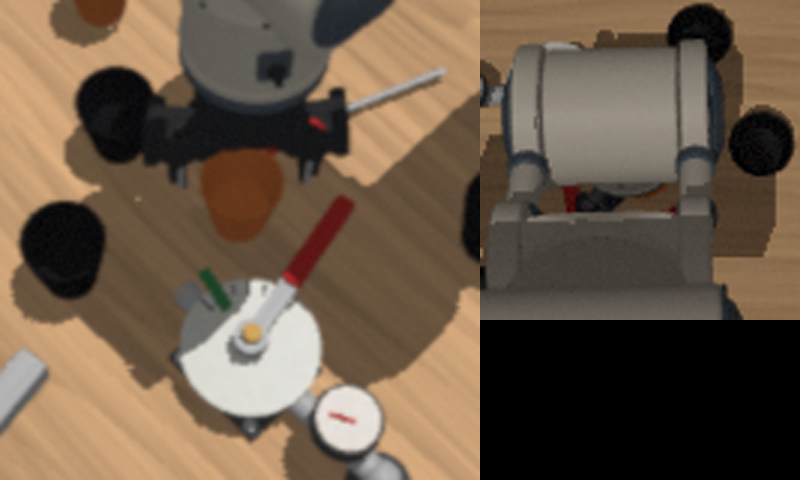

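The scene crop shows the cup (rim about 200–283) centred between the two fingertips (x 180 and 307), with the lever well clear. I'll lower and grip.

```bash
python3 -m inch '{"slide":[[0,0,0.007],[0,0,0.007],[0,0,0.007],[0,0,0]],"rotation":[[0,0,0],[0,0,0],[0,0,0],[0,0,0]]}'
for i in 1 2 3; do python3 -m inch '{"slide":[[0,0,0],[0,0,0],[0,0,0]],"rotation":[[0,0,0],[0,0,0],[0,0,0]]}' -1; done
```

```text
t: 3.82
eef_pos: [0.542, 0.0841, 0.067]
ee_rot: [-0.0, 0.907, 0.422, -0.0]
contact_force: [-0.6, -0.4, 0.6]
grip_width: 0.0855
grip_force: 0.0
t: 4.07
eef_pos: [0.5426, 0.0843, 0.0687]
ee_rot: [0.0, 0.907, 0.422, 0.0]
contact_force: [-2.8, 0.7, 9.9]
grip_width: 0.0623
grip_force: 63.0
t: 4.32
eef_pos: [0.5426, 0.0843, 0.0688]
ee_rot: [0.0, 0.907, 0.422, 0.001]
contact_force: [-3.9, 0.3, 11.0]
grip_width: 0.0623
grip_force: 63.0
t: 4.57
eef_pos: [0.5426, 0.0843, 0.0687]
ee_rot: [0.0, 0.907, 0.422, 0.001]
contact_force: [-3.6, -0.1, 11.0]
grip_width: 0.0619
grip_force: 63.0
```

```bash
python3 -m inch '{"slide":[[0,0,-0.005],[0,0,-0.015],[0,0,-0.025],[0,0,-0.03],[0,0,-0.03]],"rotation":[[0,0,0],[0,0,0],[0,0,0],[0,0,0],[0,0,0]]}'; python3 -m inch '{"slide":[[0,0,-0.02],[0,0,0],[0,0,0]],"rotation":[[0,0,0],[0,0,0],[0,0,0]]}'|tail -3
python3 err.py .486 -.1515 .192 -.706
python3 - <<'E'
from h import *
d=viewer.snapshot('scene');cv2.imwrite('pics/b.png',cv2.resize(d['img'][90:310,150:370],(600,600),interpolation=cv2.INTER_CUBIC))
E
```

```text
t: 4.98
eef_pos: [0.5419, 0.0841, 0.1742]
ee_rot: [-0.0, 0.907, 0.422, -0.0]
contact_force: [1.1, -0.4, -1.3]
grip_width: 0.0618
grip_force: 65.8
contact_force: [-0.3, 0.5, -1.6]
grip_width: 0.0614
grip_force: 65.9
t 5.2333 pos [0.5428 0.0842 0.1941] yaw -0.7003 z [ 2.8e-03  1.0e-04 -1.0e+00] F [-0.3  0.5 -1.6] w 0.0614 q [ 0.05  0.45  1.61 -0.    1.08  0.75]
slide mm [-216.9  108.4    1.9]
rotvec deg [ 0.12 -0.11  0.33]
```

View pics/b.png

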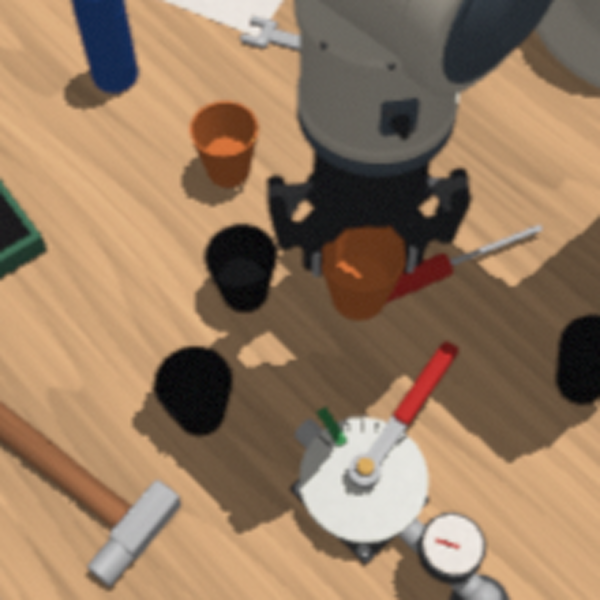

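The lifted cup sits upright between the fingers (crop 363,270), and the lever hasn't moved. Next I'll carry it over the stack cup.

```bash
for i in 1 2; do python3 -m inch '{"slide":[[-0.0362,0.0181,0],[-0.0362,0.0181,0],[-0.0362,0.0181,0]],"rotation":[[0,0,0],[0,0,0],[0,0,0]]}'|head -2; done;  python3 -m inch '{"slide":[[0,0,0.0],[0,0,0.03]],"rotation":[[0,0,0],[0,0,0]]}' >/dev/null;python3 -m inch '{"slide":[[0,0,0.0],[0,0,0]],"rotation":[[0,0,0],[0,0,0]]}' >/dev/null
python3 err.py .486 -.1515 .162 -.706
python3 - <<'E'
from h import *
d=viewer.snapshot('scene');x,y=proj(d,[.486,-.1515,.09]).astype(int);print(x,y)
cv2.imwrite('pics/c_full.png',d['img']);y0,x0=max(y-60,0),x-60;print(x0,y0)
a=cv2.resize(d['img'][y0:y0+120,x0:x0+120],(600,600),interpolation=cv2.INTER_CUBIC)
cv2.imwrite('pics/c.png',a)
E
```

```text
t: 5.53
eef_pos: [0.5126, -0.0346, 0.1915]
t: 5.78
eef_pos: [0.4839, -0.1533, 0.1916]
t 6.1167 pos [ 0.484  -0.1513  0.1613] yaw -0.7005 z [-0.0044  0.002  -1.    ] F [ 0.2 -0.6 -0.8] w 0.0617 q [-0.42  0.45  1.74  0.    0.96  0.28]
slide mm [ 1.1  1.7 -0.7]
rotvec deg [-0.26  0.07  0.31]
230 131
170 71
```

View pics/c.png

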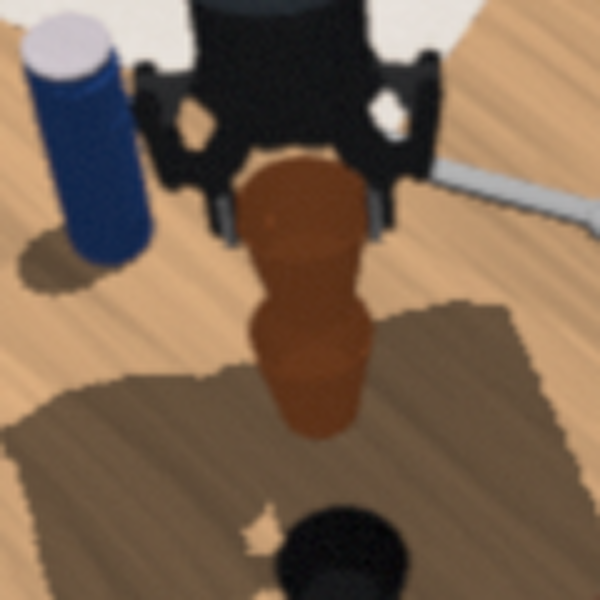

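The crop shows the held cup (rim spanning 237–370) just above the stack cup (rim 250–375). I'll check the lateral offset with numbers.

Run:
```python
from h import *
d=viewer.snapshot('scene')
m=mask(d['img'],(4,140,40),(18,255,255));b=min(blobs(m,60),key=lambda b:np.hypot(b[1][0]-232,b[1][1]-131));print(b[0])
for y in range(b[0][1],b[0][1]+b[0][3],2):
    xs=np.where(b[2][y])[0]; print(y,xs.min(),xs.max(),(xs.min()+xs.max())/2,end=' | ')
print()
for z in(0,.07,.094,.164):
    c=np.array([.486,-.1515,z]);print(z,proj(d,c).round(1),'x+10',(proj(d,c+[.01,0,0])-proj(d,c)).round(2),'y+10',(proj(d,c+[0,.01,0])-proj(d,c)).round(2))
c=np.array([.484,-.1513]);th=np.linspace(0,6.28,60)
for z,r in((.07,.033),(.164,.033)):
    e=np.array([proj(d,[.486+r*np.cos(t),-.1515+r*np.sin(t),z]) for t in th]);print(z,'cols',e[:,0].min(),e[:,0].max(),'rows',e[:,1].min(),e[:,1].max())
for z,r in((0.,.0215),(.094,.0215)):
    e=np.array([proj(d,[.486+r*np.cos(t),-.1515+r*np.sin(t),z]) for t in th]);print(z,'foot cols',e[:,0].min(),e[:,0].max(),'rows',e[:,1].min(),e[:,1].max())
```

```text
[216, 102, 29, 57, 1178]
102 228 233 230.5 | 104 222 239 230.5 | 106 220 241 230.5 | 108 218 242 230.0 | 110 217 242 229.5 | 112 217 242 229.5 | 114 217 242 229.5 | 116 217 242 229.5 | 118 218 241 229.5 | 120 219 241 230.0 | 122 220 241 230.5 | 124 221 240 230.5 | 126 222 240 231.0 | 128 223 240 231.5 | 130 223 241 232.0 | 132 222 242 232.0 | 134 221 243 232.0 | 136 220 244 232.0 | 138 220 244 232.0 | 140 221 243 232.0 | 142 221 243 232.0 | 144 222 242 232.0 | 146 223 242 232.5 | 148 224 242 233.0 | 150 225 241 233.0 | 152 226 241 233.5 | 154 226 240 233.0 | 156 228 239 233.5 | 158 231 236 233.5 | 
0 [232.7 152.2] x+10 [-2.78  2.05] y+10 [2.4  2.21]
0.07 [231.  136.5] x+10 [-2.96  2.12] y+10 [2.54 2.28]
0.094 [230.3 130.7] x+10 [-3.02  2.15] y+10 [2.59 2.31]
0.164 [228.3 112.1] x+10 [-3.23  2.22] y+10 [2.75 2.39]
0.07 cols 218.16522200348265 243.7696932304059 rows 126.45132165431976 146.94190635963355
0.164 cols 214.30562248805575 242.21702901797008 rows 101.58577436936281 123.02963391632193
0.0 foot cols 224.85192888934057 240.5690570559013 rows 145.86105253687106 158.75893438021953
0.094 foot cols 221.80362837560793 238.8440101314545 rows 124.00593375860785 137.51089292920386
```

Relative offset is about 1 mm, inside the funnel. I'll lower, watching the force.

```bash
python3 -m inch '{"slide":[[0.0005,0.0007,0.01],[0,0,0.01],[0,0,0.01],[0,0,0.01]],"rotation":[[0,0,0],[0,0,0],[0,0,0],[0,0,0]]}';python3 -m inch '{"slide":[[0,0,0.006],[0,0,0.006],[0,0,0.004],[0,0,0]],"rotation":[[0,0,0],[0,0,0],[0,0,0],[0,0,0]]}'; python3 -m inch '{"slide":[[0,0,0.003],[0,0,0.003],[0,0,0],[0,0,0]],"rotation":[[0,0,0],[0,0,0],[0,0,0],[0,0,0]]}'
```

```text
t: 6.55
eef_pos: [0.4861, -0.1517, 0.1217]
ee_rot: [-0.0, 0.907, 0.422, -0.0]
contact_force: [-0.5, 0.5, -0.5]
grip_width: 0.0616
grip_force: 66.5
t: 6.88
eef_pos: [0.4859, -0.1519, 0.1059]
ee_rot: [-0.0, 0.907, 0.422, -0.0]
contact_force: [-0.9, -0.7, -1.6]
grip_width: 0.0619
grip_force: 66.5
t: 7.22
eef_pos: [0.4862, -0.152, 0.1008]
ee_rot: [0.0, 0.907, 0.422, 0.0]
contact_force: [-0.2, 0.2, -0.0]
grip_width: 0.0621
grip_force: 66.5
```

```bash
python3 -m inch '{"slide":[[0,0,0.002],[0,0,0.002],[0,0,0.001],[0,0,0]],"rotation":[[0,0,0],[0,0,0],[0,0,0],[0,0,0]]}'; python3 -m inch '{"slide":[[0,0,0.001],[0,0,0],[0,0,0]],"rotation":[[0,0,0],[0,0,0],[0,0,0]]}'
```

```text
t: 7.55
eef_pos: [0.4861, -0.1519, 0.0956]
ee_rot: [-0.0, 0.907, 0.422, -0.0]
contact_force: [-0.4, 0.3, -1.0]
grip_width: 0.0618
grip_force: 66.5
t: 7.8
eef_pos: [0.4862, -0.1519, 0.0948]
ee_rot: [-0.0, 0.907, 0.422, -0.0]
contact_force: [0.0, 0.4, -0.6]
grip_width: 0.0619
grip_force: 66.5
```

```bash
python3 -m inch '{"slide":[[0,0,0.001],[0,0,0],[0,0,0]],"rotation":[[0,0,0],[0,0,0],[0,0,0]]}'; python3 -m inch '{"slide":[[0,0,0.0005],[0,0,0],[0,0,0]],"rotation":[[0,0,0],[0,0,0],[0,0,0]]}'; python3 -m inch '{"slide":[[0,0,0.0005],[0,0,0],[0,0,0]],"rotation":[[0,0,0],[0,0,0],[0,0,0]]}'
```

```text
t: 8.05
eef_pos: [0.4863, -0.152, 0.0939]
ee_rot: [0.0, 0.907, 0.422, 0.0]
contact_force: [0.1, -0.9, 1.7]
grip_width: 0.0618
grip_force: 66.7
t: 8.3
eef_pos: [0.4863, -0.152, 0.0937]
ee_rot: [0.0, 0.907, 0.422, 0.0]
contact_force: [-2.2, 1.3, 11.5]
grip_width: 0.0617
grip_force: 67.5
t: 8.55
eef_pos: [0.4864, -0.152, 0.0937]
ee_rot: [0.0, 0.907, 0.422, 0.0]
contact_force: [-3.6, 1.6, 22.5]
grip_width: 0.0619
grip_force: 68.4
```

Contact came at exactly the height for fully home. I'll release, retreat straight up and look.

```bash
python3 -m inch '{"slide":[[0,0,-0.0008],[0,0,0],[0,0,0],[0,0,0],[0,0,0]],"rotation":[[0,0,0],[0,0,0],[0,0,0],[0,0,0],[0,0,0]]}' 1;python3 -m inch '{"slide":[[0,0,-0.005],[0,0,-0.015],[0,0,-0.02],[0,0,-0.03],[0,0,-0.03]],"rotation":[[0,0,0],[0,0,0],[0,0,0],[0,0,0],[0,0,0]]}';
python3 -W ignore - <<'E'
from h import *
d=viewer.snapshot('scene')
m=mask(d['img'],(4,140,40),(18,255,255));b=min(blobs(m,60),key=lambda b:np.hypot(b[1][0]-232,b[1][1]-131));print(b[0])
cv2.imwrite('pics/d.png',cv2.resize(d['img'][71:191,170:290],(480,480),interpolation=cv2.INTER_CUBIC))
th=np.linspace(0,6.28,60)
for z,r in((0,.0215),(.07,.033),(.095,.033)):
    e=np.array([proj(d,[.486+r*np.cos(t),-.1515+r*np.sin(t),z]) for t in th]);print(z,e.min(0).round(1),e.max(0).round(1))
E
python3 err.py
```

```text
t: 8.97
eef_pos: [0.4861, -0.1519, 0.0934]
ee_rot: [-0.0, 0.907, 0.422, -0.0]
contact_force: [0.5, 0.2, 0.3]
grip_width: 0.0854
grip_force: 0.0
t: 9.38
eef_pos: [0.4856, -0.1517, 0.1946]
ee_rot: [-0.001, 0.907, 0.422, -0.001]
contact_force: [1.1, -0.3, 0.1]
grip_width: 0.0853
grip_force: 0.0
[219, 121, 26, 38, 754]
0 [224.9 145.9] [240.6 158.8]
0.07 [218.2 126.5] [243.8 146.9]
0.095 [217.2 120.2] [243.4 141. ]
t 9.4333 pos [ 0.4879 -0.1527  0.2001] yaw -0.7003 z [ 0.0054 -0.0024 -1.    ] F [ 4.1 -1.3  8.6] w 0.0852 q [-0.42  0.4   1.69 -0.    1.04  0.28]
```

View pics/d.png

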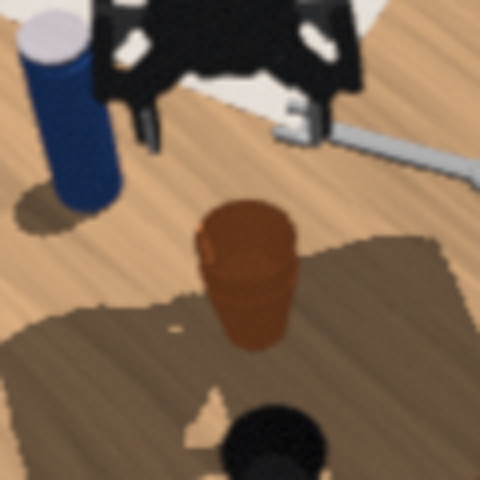

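The crop shows the cup nested upright and home: the stack spans rows 121–158, as predicted, and the spray can is untouched. Next comes the lever, so I'll re-measure it and check clearance to the black cups.

```bash
python3 err.py .5173 .1535 .19 -1.359; python3 -W ignore meas.py | grep -A4 disc
python3 - <<'E'
from h import *
d=viewer.snapshot('top')
g=cv2.inRange(d['img'],(0,0,0),(32,32,32))
for s,c,l in blobs(g,200):
    if s[4]<900: print(s,c,onz(d,c,.07).round(3))
E
```

```text
t 9.4333 pos [ 0.4879 -0.1527  0.2001] yaw -0.7003 z [ 0.0054 -0.0024 -1.    ] F [ 4.1 -1.3  8.6] w 0.0852 q [-0.42  0.4   1.69 -0.    1.04  0.28]
slide mm [ 253.  -174.9    9.5]
rotvec deg [ 0.28 -0.2  37.74]
scene disc [260, 243, 47, 46, 1571] [0.618  0.1756 0.0534]
  lever [295, 215, 23, 30, 227] mean [0.5279 0.1574] ends [0.5672 0.1667] [0.4866 0.1477] dir -2.911 from stem -2.943 off -0.003
  mark [267, 240, 10, 13, 52] mean [0.6082 0.1285] ends [0.6117 0.1447] [0.6046 0.1117] dir -1.783 from stem -1.776 off 0.0003
  stem ang cup
top disc [191, 154, 44, 34, 828] [0.6216 0.1745 0.0524]
  lever [212, 186, 9, 28, 138] mean [0.5314 0.1544] ends [0.5712 0.1627] [0.4902 0.1458] dir -2.936 from stem -2.923 off 0.0012
  mark [222, 172, 12, 5, 37] mean [0.6104 0.1243] ends [0.6138 0.1417] [0.6072 0.1075] dir -1.76 from stem -1.789 off -0.0015
  stem ang cup
can [[ 0.30669167 -0.41119297  0.1       ]]
[250, 142, 21, 21, 335] [259.8, 151.9] [[0.674 0.027 0.07 ]]
[271, 178, 21, 21, 341] [280.6, 187.7] [[ 0.567 -0.037  0.07 ]]
[135, 222, 25, 37, 659] [147.6, 238.3] [[0.411 0.352 0.07 ]]
[178, 229, 21, 22, 353] [187.7, 239.7] [[0.409 0.234 0.07 ]]
```

```bash
for i in 1 2; do python3 -m inch '{"slide":[[0.0316,-0.0219,0.001],[0.0316,-0.0219,0.001],[0.0316,-0.0219,0.001],[0.0316,-0.0219,0.001]],"rotation":[[0,0,0],[0,0,0],[0,0,0],[0,0,0]]}' 0.1|head -2; done
for i in 1 2; do python3 -m inch '{"slide":[[0,0,0],[0,0,0],[0,0,0]],"rotation":[[0,0,6.28],[0,0,6.28],[0,0,6.28]]}' >/dev/null; done
python3 -m inch '{"slide":[[0,0,0.02],[0,0,0.02],[0,0,0.02],[0,0,0]],"rotation":[[0,0,0],[0,0,0],[0,0,0],[0,0,0]]}'; python3 err.py .5173 .1535 .062 -1.359
```

```text
t: 9.92
eef_pos: [0.4999, 0.0027, 0.1886]
t: 10.25
eef_pos: [0.5143, 0.1561, 0.1845]
t: 11.08
eef_pos: [0.5128, 0.1538, 0.1218]
ee_rot: [0.0, 0.994, 0.106, -0.003]
contact_force: [-1.7, -0.8, 0.2]
grip_width: 0.0468
grip_force: 0.0
t 11.0833 pos [0.5128 0.1538 0.1218] yaw -1.3581 z [-0.0066 -0.0012 -1.    ] F [-1.7 -0.8  0.2] w 0.0468 q [0.18 0.54 1.7  0.   0.9  1.54]
slide mm [ 4.8  1.2 59.7]
rotvec deg [-0.01  0.38  0.05]
```

```bash
python3 -m inch '{"slide":[[0.003,0.001,0.008],[0,0,0.008],[0,0,0.008],[0,0,0]],"rotation":[[0,0,0],[0,0,0],[0,0,0],[0,0,0]]}'
python3 - <<'E'
from h import *
d=viewer.snapshot('scene');cv2.imwrite('pics/e.png',cv2.resize(d['img'][190:310,230:350],(480,480),interpolation=cv2.INTER_CUBIC))
E
```

```text
t: 11.42
eef_pos: [0.5179, 0.1538, 0.1005]
ee_rot: [0.0, 0.994, 0.106, -0.001]
contact_force: [-0.5, 0.7, -0.2]
grip_width: 0.0468
grip_force: 0.0
```

View pics/e.png

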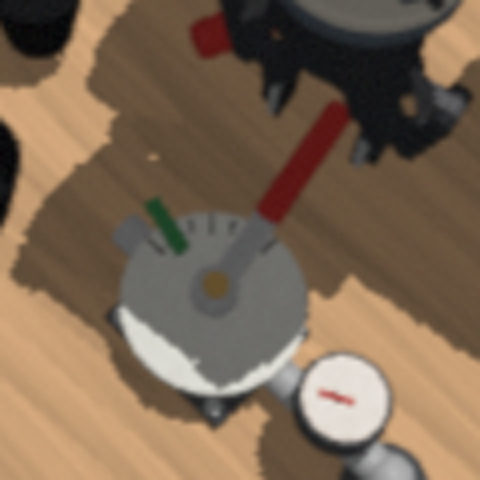

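The fingertips, at crop (275,95) and (365,150), straddle the handle at about (325,125). I'll lower and close.

```bash
python3 -m inch '{"slide":[[0,0,0.01],[0,0,0.01],[0,0,0.01],[0,0,0.008],[0,0,0]],"rotation":[[0,0,0],[0,0,0],[0,0,0],[0,0,0],[0,0,0]]}'; python3 -m inch '{"slide":[[0,0,0],[0,0,0],[0,0,0],[0,0,0],[0,0,0]],"rotation":[[0,0,0],[0,0,0],[0,0,0],[0,0,0],[0,0,0]]}' -1; python3 err.py .5173 .1535 .062 -1.359
```

```text
t: 11.88
eef_pos: [0.5174, 0.1537, 0.0617]
ee_rot: [0.0, 0.994, 0.106, -0.001]
contact_force: [-0.5, -1.4, 0.7]
grip_width: 0.047
grip_force: 0.0
t: 12.3
eef_pos: [0.5185, 0.1539, 0.064]
ee_rot: [-0.0, 0.994, 0.106, 0.0]
contact_force: [-1.6, -1.3, 5.0]
grip_width: 0.0148
grip_force: 59.8
t 12.3 pos [0.5185 0.1539 0.064 ] yaw -1.3582 z [ 6.e-04  1.e-04 -1.e+00] F [-1.6 -1.3  5. ] w 0.0148 q [ 0.18  0.64  1.74 -0.    0.77  1.54]
slide mm [-1.2  0.1  2. ]
rotvec deg [ 0.   -0.03  0.05]
```

```bash
for i in 1 2; do python3 -m inch '{"slide":[[0.00056,0.01082,0],[0.00056,0.01082,0],[0.00056,0.01082,0],[0.00056,0.01082,0],[0.00056,0.01082,0]],"rotation":[[0,0,-5.98],[0,0,-5.98],[0,0,-5.98],[0,0,-5.98],[0,0,-5.98]]}'; done;  python3 -m inch '{"slide":[[0,0,0],[0,0,0]],"rotation":[[0,0,0],[0,0,0]]}'; python3 err.py .598 .074 .064 -.209; python3 -W ignore meas.py | grep -A4 disc
```

```text
t: 12.72
eef_pos: [0.5428, 0.1056, 0.064]
ee_rot: [0.0, 0.932, 0.361, -0.0]
contact_force: [-0.6, -0.6, 5.1]
grip_width: 0.0146
grip_force: 60.2
t: 13.13
eef_pos: [0.5879, 0.0759, 0.064]
ee_rot: [0.0, 0.808, 0.59, -0.0]
contact_force: [-2.2, -4.6, 4.4]
grip_width: 0.0145
grip_force: 60.1
t: 13.3
eef_pos: [0.5884, 0.0758, 0.064]
ee_rot: [0.001, 0.809, 0.588, 0.0]
contact_force: [-0.3, -10.6, 6.2]
grip_width: 0.0146
grip_force: 60.2
t 13.3 pos [0.5884 0.0758 0.064 ] yaw -0.3136 z [ 0.001  -0.0012 -1.    ] F [ -0.3 -10.6   6.2] w 0.0146 q [ 0.03  0.69  1.6  -0.    0.85  0.34]
slide mm [1.2 9.7 0. ]
rotvec deg [ 0.07  0.05 -6.  ]
scene disc [260, 244, 44, 45, 956] [0.6204 0.1783 0.0501]
  lever [262, 218, 14, 25, 151] mean [0.5939 0.1015] ends [0.604  0.1273] [0.5816 0.0701] dir -1.944 from stem -1.904 off 0.0033
  mark [459, 235, 9, 13, 77] mean [0.2808 0.416 ] ends [0.2967 0.4203] [0.2643 0.4115] dir -2.875 from stem 2.531 off -0.3189
  stem ang cup
top disc [214, 146, 43, 30, 1218] [0.6528 0.1028 0.0727]
  lever [154, 74, 6, 9, 54] mean [0.9054 0.3512] ends [0.8922 0.3503] [0.9188 0.3521] dir 0.069 from stem 0.777 off 0.2305
  mark [334, 77, 84, 88, 2493] mean [ 0.8416 -0.3249] ends [ 0.7041 -0.1715] [ 0.9331 -0.4269] dir -0.84 from stem -1.155 off -0.145
  stem ang cup
can [[ 0.48778486 -0.30376832  0.1       ]]
```

```bash
python3 -m inch '{"slide":[[0.0003,0.0054,0],[0.0003,0.0054,0],[0,0,0],[0,0,0]],"rotation":[[0,0,-3],[0,0,-3],[0,0,0],[0,0,0]]}';python3 err.py; python3 -m inch '{"slide":[[0,0,0],[0,0,0],[0,0,0],[0,0,0]],"rotation":[[0,0,0],[0,0,0],[0,0,0],[0,0,0]]}' -0.3;python3 -m inch '{"slide":[[0,0,-0.005],[0,0,-0.015],[0,0,-0.03],[0,0,-0.03],[0,0,-0.03]],"rotation":[[0,0,0],[0,0,0],[0,0,0],[0,0,0],[0,0,0]]}'
# move clear towards the robot
for i in 1 2; do python3 -m inch '{"slide":[[0,-0.035,-0.01],[0,-0.035,-0.01],[0,-0.035,0],[0,-0.035,0]],"rotation":[[0,0,0],[0,0,0],[0,0,0],[0,0,0]]}'|head -2; done
python3 -W ignore meas.py | grep -A4 disc
python3 - <<'E'
from h import *
d=viewer.snapshot('scene');a=cv2.resize(d['img'][200:300,230:330],(400,400),interpolation=cv2.INTER_CUBIC)
d=viewer.snapshot('top');b=cv2.resize(d['img'][130:230,180:280],(400,400),interpolation=cv2.INTER_CUBIC)
cv2.imwrite('pics/f.png',np.hstack([a,b]))
E
```

```text
t: 13.73
eef_pos: [0.5989, 0.073, 0.064]
ee_rot: [0.001, 0.777, 0.629, -0.0]
contact_force: [0.7, -15.0, 4.8]
grip_width: 0.0148
grip_force: 60.0
t 13.7333 pos [0.5989 0.073  0.064 ] yaw -0.2092 z [ 0.0011 -0.0018 -1.    ] F [  0.7 -15.    4.8] w 0.0148 q [ 0.02  0.69  1.58 -0.    0.87  0.23]
t: 14.07
eef_pos: [0.5982, 0.0747, 0.0636]
ee_rot: [-0.0, 0.777, 0.629, 0.0]
contact_force: [0.3, 0.2, 0.4]
grip_width: 0.0298
grip_force: 0.0
t: 14.48
eef_pos: [0.5979, 0.0746, 0.1751]
ee_rot: [-0.0, 0.777, 0.629, -0.0]
contact_force: [1.1, 0.0, -0.1]
grip_width: 0.0298
grip_force: 0.0
t: 14.82
eef_pos: [0.4599, 0.1039, 0.1945]
t: 15.15
eef_pos: [0.3229, 0.133, 0.2142]
scene disc [260, 243, 47, 45, 1488] [0.6187 0.1771 0.0523]
  lever [278, 184, 38, 20, 354] mean [0.4773 0.0761] ends [0.5219 0.0609] [0.4306 0.092 ] dir 2.813 from stem -2.521 off 0.1412
  mark [459, 235, 9, 13, 75] mean [0.2809 0.416 ] ends [0.2967 0.4205] [0.2644 0.4113] dir -2.862 from stem 2.526 off -0.323
  stem ang cup
top disc [191, 154, 38, 34, 829] [0.6214 0.1751 0.052 ]
  lever [227, 171, 28, 11, 146] mean [0.6021 0.0829] ends [0.6107 0.1239] [0.5937 0.0429] dir -1.778 from stem -1.777 off 0.0001
  mark [126, 279, 6, 11, 39] mean [0.2744 0.4093] ends [0.2893 0.4143] [0.2601 0.4045] dir -2.817 from stem 2.548 off -0.3325
  stem ang cup
can [[ 0.48749734 -0.30376471  0.1       ]]
```

View pics/f.png

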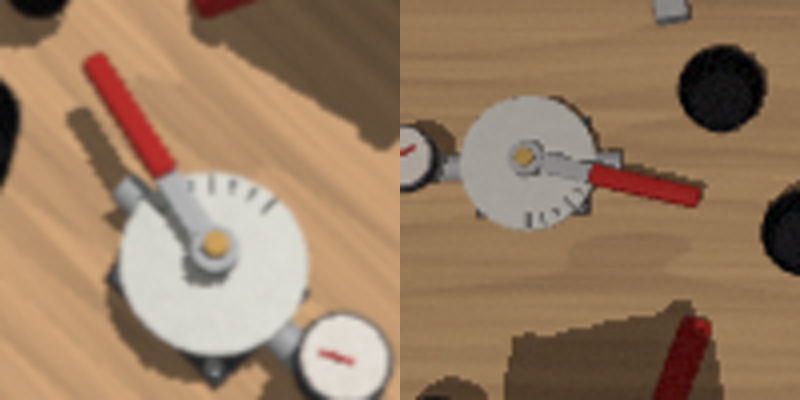

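The red lever fully covers the green mark in both views (left crop lever (95,60)–(165,170), right crop (590,175)–(700,198)). One numeric check in the scene view before I hand in.

```bash
python3 -W ignore - <<'E'
from h import *
from meas import *
d=viewer.snapshot('scene');im=d['img'];red=mask(im,(0,150,60),(5,255,255))|mask(im,(172,150,60),(180,255,255))
b=nearest(blobs(red,20),(262,229));P=onz(d,np.argwhere(b[2])[:,::-1],.058)[:,:2];mu=P.mean(0);v=np.linalg.svd(P-mu)[2][0]
print(b[0],mu,np.arctan2(*(v*np.sign(-v[1]))[::-1]),np.arctan2(*(mu-[.6185,.177])[::-1]))
t=viewer.snapshot('top')
print('green',[(mask(x['img'],(45,70,50),(85,255,255))[y0:y0+30,x0:x0+25]>0).sum() for x,y0,x0 in((d,230,258),(t,160,215))])
for n,x,c in(('scene',d,(232,140)),('top',t,(320,215))): print(n,nearest(blobs(mask(x['img'],(5,150,40),(17,255,255)),60),c)[:2])
E
python3 err.py
```

```text
[251, 213, 23, 31, 218] [0.59939187 0.08626805] -1.786390332623996 -1.7783629407687367
green [np.int64(0), np.int64(0)]
scene ([219, 121, 26, 38, 742], [231.8, 138.0])
top ([309, 204, 24, 23, 432], [320.4, 214.9])
t 15.45 pos [0.3253 0.1329 0.214 ] yaw -0.2095 z [ 1.4e-03  2.0e-04 -1.0e+00] F [-0.1  0.1  0.8] w 0.0302 q [ 0.22  0.17  2.02 -0.    0.96  0.43]
```

```bash
python3 -c "from plant import workorder; print(workorder.sign_off())"
```

```text
the job is handed in; nothing more can be done
None
```

The cup is nested upright and fully home in the other orange cup, and the lever lies centred over the green mark to within about 0.01 rad, let go; the job was handed in at about 15.5 s and the result has not been reported.

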